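Offer the tasting tray of rum balls

ROBOT

A 7-joint arm with a two-finger parallel gripper is mounted at the origin on a cart in front of the work surface, level with it; the furniture and walls round the work are solid. World frame = base frame: x ahead of the robot, y to its left, z up, the work surface at z = 0. Lengths are in mm, angles in rad, forces in N, time in s.
With the tool pointing down it reaches from about 400 to 875 mm from the base axis. Payload 4.4 kg.
Tool frame: the origin (TCP) lies midway between the tips of the shut fingers; the grasp point (between the pads) lies 19 mm behind it (env.pinch_z is the distance from the TCP to the grasp point, in mm); z points along the fingers, y is the line along which they close (so a half turn about z gives the same grasp; the last joint's range is limited). The gripper opens to 85 mm and grips with 20 to 120 N. Pads are 22 mm wide; open, the fingers measure 114 mm over their backs; the gripper's body (76 mm by 85 mm) begins 54 mm behind the grasp point. The pads swing forward as they close: fully open they stand 13 mm farther back than shut.
Start: joints at [-0.066, 0.628, 0.038, 1.517, -0.027, 0.996, -0.02], TCP at [650.014, 0.027, 231.313] pointing down, gripper open.
Joint ranges: [-3.06, 3.06], [-0.37, 2.12], [-1.25, 1.32], [0.18, 2.47], [-1.1, 4.24], [0.23, 1.98], [-2.94, 2.94]. Speed limits (rad/s): [2.57, 2.57, 3.14, 3.14, 3.14, 3.14, 3.14].

INTERFACE

Orientations are given as a unit quaternion [w, x, y, z].
In Python, from bench import env gives the robot as it stands.
- The arm moves only by the tool apply_moves, never from a script. Its argument "rows" is a list that holds one entry, the list of rows, each a list of 4 numbers: the shift along the tool's x, y, z in mm, then the turn about the tool's z in degrees. A call has exactly 8 rows; each row is the pose to reach, as a shift and turn from the pose commanded when the call began, along the tool's axes at that moment; what a row does not reach only later rows make up. A row lasts 1/10 s, in which the tool goes at most 50 mm and 8.59 degrees, less where a joint would pass 70% of its speed; a pose out of reach is approached as far as the arm can. A call with a gripper value outside its range is refused whole. "grip" is the closure, from 0 (fully open) to 1 (shut), set as the call begins (left out, the last holds). The fingers move at their own pace and stop on an object; the grip force is fixed at half the most. Time passes only in rows, so rows that repeat a pose let the fingers close, or fill a call up. It gives the time, the measured TCP pose, the force, the opening and the grip force at its end, in the units of the state.
- env.get_state(): the state, without advancing time (a new reading comes with each control period).
- env.capture(name): name is "scene" or "side" or "wrist"; returns a dict with "frame" (480x640x3 uint8, red, green, blue), "depth" (480x640 float32, mm along the optical axis (not along the pixel's ray), 0 where there is no reading), "fx", "fy", "cx", "cy" (pixels), "T" (4x4, takes a point from camera to world coordinates). Camera axes: x right, y down, z forward; pixel columns grow to the right and rows downward; lengths in mm; the calibration is good to about 2 mm. The wrist camera is an equidistant fisheye: a pixel r from the principal point sees the ray r / f radians off the axis. A picture is of the moment at which its call begins.
- env.job_done(): hands the job in; it is judged then, once.
Trained networks look in the newest picture that a camera, given by its name, has taken for a name from the list of things; names that differ only in an ending like _2 or _b are one class to them, and where a whole thing is asked for, a point or a joint stands for the part that bears it (a point fixed in the world has none). Each returns a list of dicts, best first, with "confidence" (0 to 1); they miss things now and then, are a little off and sometimes report something else, mostly with a low value. They report only what shows in the picture. A call takes as long as a camera call.
- env.find_in(thing, camera): "point" ([column, row] in pixels, amid what is visible of it).
- env.trace(thing, camera): "pixels" (480x640 bool, what is visible of it) and "point" ([column, row] in pixels, amid what is visible of it).
The state is a dict: "t": time; "joint_pos": joint angles; "qvel": joint speeds; "joint_torque": joint torques, N m; "tcp_pos": TCP position; "tcp_rot": TCP orientation; "force": force on the tool from outside, world axes, zero at the start; "torque": the same for the moment, N m; "grip_width": finger opening in mm; "grasp_force": force on a finger pad.
Only numpy, scipy, OpenCV 4.12 (cv2) and the standard library are available. Lean on these libraries where they do the work, as an engineer would, in place of code of your own. Each camera call takes 0.05 s, during which the arm holds its last target. There are 200 camera calls.

TASK

Uncover the tasting tray: lift the clear cover off its stand and stand it upright, gently, on bare counter. Then pick up the white tray by its bar handle and carry it over to the black change mat without any of the three loose rum balls rolling out of its pocket. Finish while still holding it out for the customer: still and level, centred over the mat, with the tray's underside about 10 cm above it. Leave the bell, the red jam jar and the tongs alone.

Things in the scene. Friction and masses are not known exactly. Their poses are not given: they have to be found in the camera images.
- stand: round dark wooden board, 184 mm in diameter, fixed; origin at the centre of its underside. Its top, 20 mm up, has a 3 mm high ring, 161 mm across, locating the tray inside and the cover outside. It stands on the left or the right of the counter, the change mat on the other side; between them the counter is bare for 230 mm or more, from its front edge (x = 0.36) to the pastry steps (x = 0.605)
- cover: clear plastic dome with a light wooden knob, 0.28 kg, 174 mm in diameter, hollow and open below (inside diameter 166 mm), walls 4 mm, dome top 101 mm above its rim; origin at the centre of its open rim, z up. It starts on the stand over the tray, with 3 mm of play round the stand's ring; it must be lifted at least 85 mm before its rim clears the tray's handle
- cover_knob (a point): middle of the cover's round knob, 120 mm above its rim; the knob is 30 mm in diameter, 17 mm high to grip, and its top is 10 mm above this point; nothing else stands at its height
- tray: round white tray, 143 mm in diameter, about 0.3 kg, loose on the stand inside the ring; origin at the centre of its flat underside, z up. Four ringed pockets, 66 mm apart along its x and 58 mm along its y, two on either side of the handle; three hold a ball, one is empty. The ball tops are 41 mm above the underside
- tray_grip (a point): middle of the tray's bar handle, 76 mm above the tray's underside and above its centre. The light wooden bar is 14 mm wide (along the tray's x), 92 mm long (along the tray's y) and 16 mm high, with flat sides, on two thin posts 36 mm to either side along y: grip it across its 14 mm width, between the posts
- ball_0: dark brown rum ball, 36 mm in diameter, 25 g, loose in a shallow pocket of the tray (its ring rim stands 2.4 mm above the tray's floor: the ball rolls out when the tray tips more than about 22 degrees or is jerked); origin at its centre. It starts in the pocket at pocket_0
- ball_1: second rum ball, the same; it starts at pocket_1
- ball_2: third rum ball, the same; it starts at pocket_2
- pocket_0 (a point): where the centre of ball 0 lies while it sits in its pocket: tray x = 33, y = 29, z = 23 mm
- pocket_1 (a point): the same for ball 1: tray x = 33, y = -29, z = 23 mm
- pocket_2 (a point): the same for ball 2: tray x = -33, y = 29, z = 23 mm
- change_mat: black rubber change mat with bristles and a few coins, 140 mm (its x) by 180 mm (its y), 9 mm high with the coins, fixed to the counter; origin at the centre of its underside
- mat_center (a point): middle of the change mat, 8 mm above the counter
- bell: brass counter bell on a black foot, 84 mm in diameter, 63 mm high, right rear of the work; origin at the centre of its underside; leave alone
- jam_red: jar of red jam, 59 mm in diameter, 66 mm high, right rear of the work; origin at the centre of its underside; leave alone (the orange jar farther right is a fixture)
- tongs_front: steel tongs with black grips lying flat on the counter at the far left, 61 x 250 x 21 mm, origin at the middle of their underside; leave alone

How it is judged:
By the outcome, as a careful person would: the job done as asked, in the order asked, and still so for the second after the job is handed in, while the arm keeps its last pose, push and grip.
It also fails if it takes over 58 s, if anything falls off the work surface, if the arm or the gripper's body presses on something with over 40 N, if the wrist force passes 120 N, or if a joint passes its speed limit or range.

## Working session

There is one attempt and no reset: what is moved stays moved. The work goes in short steps, Python scripts to look and compute and a tool call to move; the robot and the scene stay as the last step left them, time stands still between calls to the robot, and variables do not carry over. Pictures are saved under pics/ and viewed, at most 13 in all, crops included, and the job is handed in when it is done.

Besides the shell and the picture viewer there is one more tool, called after "Emit:" as name([rows], argument=value, ...), one row to a line, values as JSON. apply_moves: Moves the arm, as the interface text tells. Its arguments: {"type":"object","properties":{"rows":{"type":"array","items":{"type":"array","items":{"type":"array","items":{"type":"number"}}}},"grip":{"type":"number"}},"required":["rows"]}

```bash
mkdir -p pics; cat > h.py <<'E'
from bench import env
import numpy as np, cv2
def pix2w(c,uv,d,wrist=False):
    u,v=uv
    p=np.array([(u-c['cx'])/c['fx'],(v-c['cy'])/c['fy'],1])*d
    return (c['T']@np.r_[p,1])[:3]
def cloud(c,m):
    v,u=np.nonzero(m&(c['depth']>0)); d=c['depth'][v,u]
    p=np.c_[(u-c['cx'])/c['fx']*d,(v-c['cy'])/c['fy']*d,d,np.ones(len(d))]
    return (p@c['T'].T)[:,:3]
E
python3 - <<'E'
from h import *
s=env.get_state();print({k:np.round(s[k],3) for k in ('t','tcp_pos','tcp_rot','force','grip_width')})
for cam in('scene','side'):
    c=env.capture(cam);cv2.imwrite(f'pics/{cam}0.png',c['frame'][:,:,::-1]);print(cam,c['T'].round(2).tolist())
    for t in('stand','cover','cover_knob','tray','tray_grip','ball_0','change_mat','bell','jam_red','tongs_front'):
        r=env.trace(t,cam)
        for q in r[:3 if t=='ball_0' else 1]:
            P=cloud(c,q['pixels'])
            print(t,round(q['confidence'],2),np.round(q['point']),q['pixels'].sum(),(np.percentile(P,[3,50,97],axis=0).round().tolist() if len(P) else None))
E
```

```text
{'t': np.float64(0.0), 'tcp_pos': array([6.49398e+02, 1.80000e-02, 2.30428e+02]), 'tcp_rot': array([-0.001,  0.707,  0.707, -0.001]), 'force': array([ 0.801, -0.085,  0.376]), 'grip_width': np.float64(85.339)}
scene [[0.77, -0.45, 0.45, -66.79], [-0.64, -0.55, 0.54, -746.46], [0.01, -0.71, -0.71, 1087.52], [0.0, 0.0, 0.0, 1.0]]
cover 0.94 [274. 234.] 2716 [[423.0, 70.0, 26.0], [484.0, 118.0, 107.0], [569.0, 209.0, 134.0]]
cover_knob 0.85 [274. 233.] 2750 [[423.0, 70.0, 24.0], [484.0, 117.0, 106.0], [569.0, 209.0, 133.0]]
tray 0.15 [379. 362.] 3414 [[404.0, -429.0, 1.0], [469.0, -349.0, 6.0], [537.0, -259.0, 10.0]]
change_mat 0.81 [380. 363.] 3408 [[405.0, -430.0, 1.0], [470.0, -350.0, 6.0], [538.0, -261.0, 10.0]]
bell 0.97 [458. 356.] 785 [[598.0, -512.0, 3.0], [620.0, -482.0, 30.0], [656.0, -443.0, 49.0]]
jam_red 0.87 [434. 329.] 595 [[609.0, -414.0, 6.0], [623.0, -391.0, 58.0], [656.0, -363.0, 69.0]]
tongs_front 0.91 [209. 202.] 487 [[416.0, 336.0, -1.0], [444.0, 450.0, 14.0], [475.0, 564.0, 25.0]]
side [[-0.89, -0.25, 0.39, 89.27], [-0.46, 0.5, -0.73, 826.36], [-0.02, -0.83, -0.56, 748.16], [0.0, 0.0, 0.0, 1.0]]
stand 0.7 [296. 328.] 357 [[419.0, 122.0, -3.0], [457.0, 227.0, 19.0], [530.0, 248.0, 23.0]]
cover 0.63 [290. 288.] 4690 [[425.0, 109.0, 25.0], [484.0, 200.0, 104.0], [566.0, 243.0, 132.0]]
cover_knob 0.92 [292. 292.] 4640 [[425.0, 111.0, 27.0], [484.0, 200.0, 104.0], [566.0, 243.0, 133.0]]
change_mat 0.85 [378. 215.] 1316 [[409.0, -426.0, 2.0], [472.0, -334.0, 6.0], [540.0, -253.0, 10.0]]
bell 0.73 [356. 186.] 248 [[600.0, -494.0, 3.0], [622.0, -460.0, 30.0], [653.0, -438.0, 59.0]]
jam_red 0.56 [340. 187.] 362 [[612.0, -402.0, 6.0], [631.0, -366.0, 45.0], [662.0, -355.0, 69.0]]
tongs_front 0.94 [233. 423.] 1738 [[417.0, 346.0, -1.0], [438.0, 479.0, 16.0], [476.0, 569.0, 22.0]]
```

```bash
python3 - <<'E'
from h import *
ims=[]
for cam,(x,y) in(('scene',(180,140)),('side',(180,160))):
    c=env.capture(cam)
    M=np.ones((480,640),bool);P=cloud(c,M)
    k=(abs(P[:,0]-485)<90)&(abs(P[:,1]-160)<90)
    Q=P[k&(P[:,2]>127)&(P[:,2]<160)];print(cam,'knob',len(Q),np.percentile(Q,[1,50,99],axis=0).round(1).tolist())
    T=Q[Q[:,2]>146];print(len(T),T.mean(0) if len(T) else 0)
    R=P[(abs(P[:,0]-485)<110)&(abs(P[:,1]-160)<110)&(P[:,2]>5)&(P[:,2]<160)]
    print(np.percentile(R,[.5,50,99.5],axis=0).round(1).tolist())
    # mat
    m=env.trace('change_mat',cam)[0]['pixels'];W=cloud(c,m);W=W[(W[:,2]>-5)&(W[:,2]<20)][:,:2].astype(np.float32);print('mat',cv2.minAreaRect(W))
    ims.append(cv2.resize(c['frame'][y:y+250,x:x+330,::-1],None,fx=1.2,fy=1.2,interpolation=3))
cv2.imwrite('pics/a.png',np.hstack(ims)[:600,:800])
E
```

```text
scene knob 86 [[492.9, 137.6, 127.2], [504.3, 150.8, 146.9], [520.6, 165.4, 153.1]]
53 [506.39397849 153.33976435 149.02584585]
[[418.8, 66.1, 13.2], [482.3, 115.9, 103.1], [580.0, 221.6, 150.4]]
mat ((474.9480285644531, -342.0530090332031), (186.2198028564453, 146.0019073486328), 83.57072448730469)
side knob 142 [[494.7, 146.4, 127.9], [505.1, 163.2, 147.2], [519.7, 171.4, 151.9]]
82 [507.04851726 158.99693314 148.81903474]
[[420.7, 92.1, 13.8], [482.4, 201.6, 100.6], [580.0, 245.9, 149.5]]Traceback (most recent call last):
  File "<stdin>", line 12, in <module>
IndexError: list index out of range
```

View pics/scene0.png

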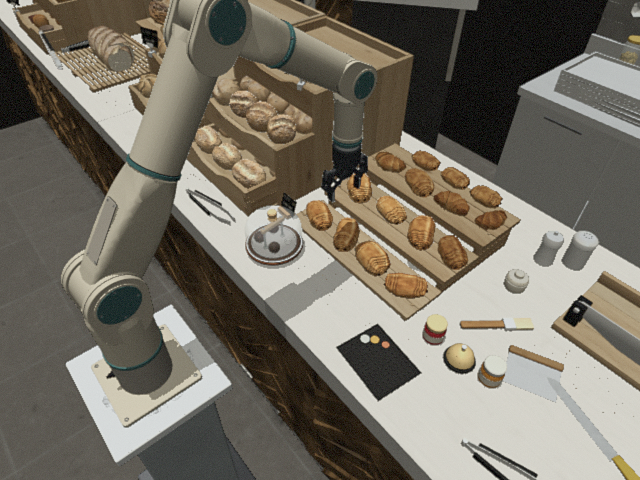

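The scene picture shows the dome at about (274,240) with the knob at (272,214), the mat at (379,360) and bare counter between them. The depth points put the knob at about (507,156). I'll move above it and look again from close by.

Emit:
apply_moves([
  [[20,-18,0,0],[40,-36,0,0],[65,-60,0,0],[90,-83,0,0],[115,-106,0,0],[140,-128,0,0],[156,-143,0,0],[156,-143,0,0]],
], grip=0)

```text
t: 2.1
tcp_pos: [504.6, 159.4, 231.5]
tcp_rot: [-0.001, 0.705, 0.709, 0.0]
force: [-0.0, -0.4, 0.6]
grip_width: 85.5
grasp_force: 0.0
```

```bash
cat >> h.py <<'E'
def ray(c,uv):
    d=np.array([uv[0]-c['cx'],uv[1]-c['cy']]);r=np.hypot(*d)+1e-9;a=r/c['fx']
    return c['T'][:3,:3]@np.r_[d/r*np.sin(a),np.cos(a)]
def atz(c,uv,z):
    v=ray(c,uv);o=c['T'][:3,3];return o+v*(z-o[2])/v[2]
def wcloud(c,m):
    v,u=np.nonzero(m&(c['depth']>0));dx=u-c['cx'];dy=v-c['cy'];r=np.hypot(dx,dy)+1e-9;a=r/c['fx'];z=c['depth'][v,u]
    t=np.tan(a)*z/r
    return (np.c_[dx*t,dy*t,z,np.ones(len(z))]@c['T'].T)[:,:3]
E
python3 - <<'E'
from h import *
s=env.get_state();print(s['t'],s['tcp_pos'],s['tcp_rot'])
c=env.capture('wrist');cv2.imwrite('pics/w1.png',c['frame'][:,:,::-1])
print(c['fx'],c['fy'],c['cx'],c['cy'],c['T'][:3,3])
for q in env.find_in('cover_knob','wrist')[:2]: print(q,atz(c,q['point'],140))
P=wcloud(c,np.ones((480,640),bool));Q=P[(P[:,2]>128)&(P[:,2]<160)&(np.hypot(P[:,0]-507,P[:,1]-156)<40)];print(len(Q),np.percentile(Q,[2,50,98],axis=0) if len(Q) else 0)
ims=[]
for cam,(x,y) in(('scene',(200,140)),('side',(180,160))):
    c=env.capture(cam);ims.append(cv2.resize(c['frame'][y:y+240,x:x+260,::-1],None,fx=1.5,fy=1.5,interpolation=3))
    P=cloud(c,np.ones((480,640),bool));k=np.hypot(P[:,0]-507,P[:,1]-156)<40
    Q=P[k&(P[:,2]>128)&(P[:,2]<156)];print(cam,len(Q),np.percentile(Q,[2,50,98],axis=0).round(1).tolist() if len(Q) else 0)
cv2.imwrite('pics/a.png',np.hstack(ims))
E
```

```text
2.1 [504.64295928 159.36958225 231.53419447] [-1.11574780e-03  7.05108806e-01  7.09098240e-01  1.08822370e-04]
371.64829954431775 371.64829954431775 316.6892635201876 238.36754558170304 [504.01340152 231.1667878  373.8904083 ]
{'point': [322.5, 219.6], 'confidence': 0.67} [508.09220685 175.2655482  140.        ]
1655 [[496.66468071 145.51611615 136.63554269]
 [509.58457437 160.10950842 148.55761395]
 [522.5972425  171.71370987 150.32433993]]
scene 87 [[493.7, 140.0, 129.5], [504.4, 149.9, 146.9], [519.4, 166.3, 151.9]]
side 142 [[494.7, 146.6, 134.3], [505.2, 162.9, 147.4], [518.8, 171.5, 151.1]]
```

View pics/w1.png

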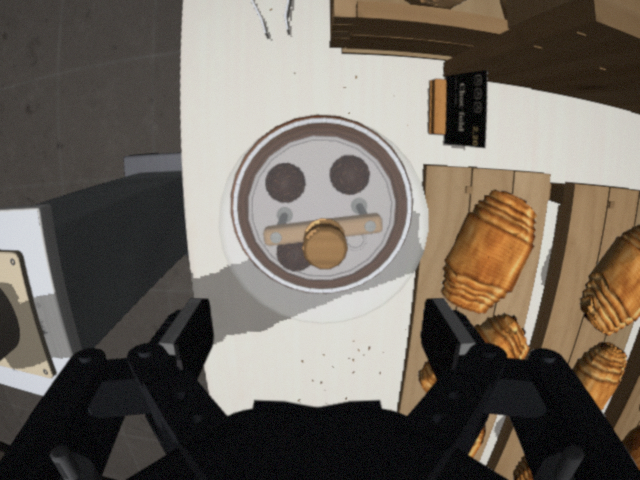

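View pics/a.png

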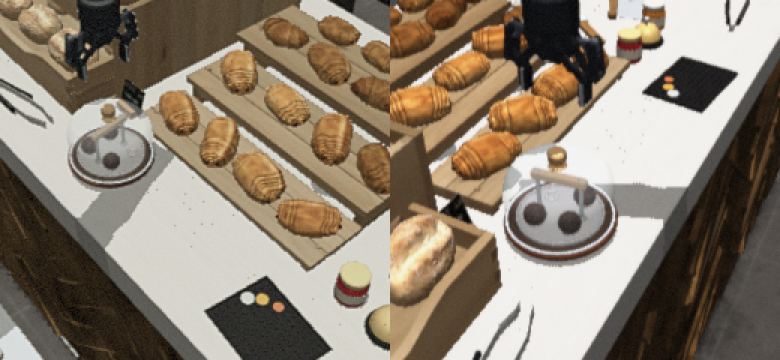

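The wrist picture shows the knob at (325,245), about 4 mm in +x of the gripper's axis. The tray bar runs roughly along world x. I'll lower over the knob.

Emit:
apply_moves([
  [[-1,4,10,0],[-1,4,25,0],[-1,4,45,0],[-1,4,65,0],[-1,4,85,0],[-1,4,98,0],[-1,4,106,0],[-1,4,106,0]],
], grip=0)

```text
t: 3.1
tcp_pos: [510.7, 154.1, 123.9]
tcp_rot: [-0.0, 0.708, 0.707, -0.001]
force: [0.5, 0.1, -0.2]
grip_width: 85.6
grasp_force: 0.0
```

Emit:
apply_moves([
  [[0,0,0,0],[0,0,0,0],[0,0,0,0],[0,0,0,0],[0,0,0,0],[0,0,0,0],[0,0,0,0],[0,0,0,0]],
], grip=1)

```text
t: 3.9
tcp_pos: [511.2, 155.2, 126.1]
tcp_rot: [0.0, 0.707, 0.707, 0.0]
force: [-1.6, -0.4, 4.7]
grip_width: 28.2
grasp_force: 58.7
```

```bash
python3 - <<'E'
from h import *
s=env.get_state();print({k:np.round(s[k],2) for k in('t','tcp_pos','force','grip_width','grasp_force')})
c=env.capture('wrist');cv2.imwrite('pics/w2.png',c['frame'][:,:,::-1])
E
```

```text
{'t': np.float64(3.9), 'tcp_pos': array([511.23, 155.18, 126.15]), 'force': array([-1.64, -0.4 ,  4.65]), 'grip_width': np.float64(28.16), 'grasp_force': np.float64(58.73)}
```

View pics/w2.png

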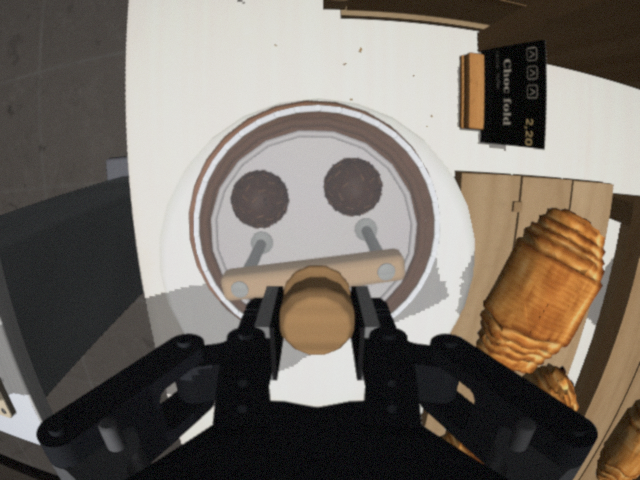

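The knob (317,310) is between the pads, with the opening at 28 mm. I'll lift straight up slowly.

Emit:
apply_moves([
  [[0,0,-2,0],[0,0,-6,0],[0,0,-13,0],[0,0,-22,0],[0,0,-32,0],[0,0,-43,0],[0,0,-54,0],[0,0,-65,0]],
])

```text
t: 4.75
tcp_pos: [511.1, 155.0, 191.5]
tcp_rot: [0.0, 0.707, 0.707, 0.0]
force: [0.5, -0.2, -3.0]
grip_width: 28.2
grasp_force: 59.3
```

Emit:
apply_moves([
  [[0,0,-11,0],[0,0,-22,0],[0,0,-33,0],[0,0,-44,0],[0,0,-54,0],[0,0,-62,0],[0,0,-65,0],[0,0,-65,0]],
])

```text
t: 5.55
tcp_pos: [511.2, 155.1, 255.7]
tcp_rot: [0.0, 0.707, 0.707, 0.0]
force: [0.9, 0.5, -3.2]
grip_width: 28.1
grasp_force: 59.3
```

```bash
python3 - <<'E'
from h import *
ims=[]
s=env.get_state();print({k:np.round(s[k],2) for k in('t','tcp_pos','force','grip_width','grasp_force')})
for cam,(x,y) in(('scene',(200,140)),('side',(180,160))):
    c=env.capture(cam);ims.append(cv2.resize(c['frame'][y:y+240,x:x+260,::-1],None,fx=1.5,fy=1.5,interpolation=3))
cv2.imwrite('pics/b.png',np.hstack(ims))
E
```

```text
{'t': np.float64(5.55), 'tcp_pos': array([511.18, 155.07, 255.67]), 'force': array([ 0.85,  0.51, -3.18]), 'grip_width': np.float64(28.08), 'grasp_force': np.float64(59.29)}
```

View pics/b.png

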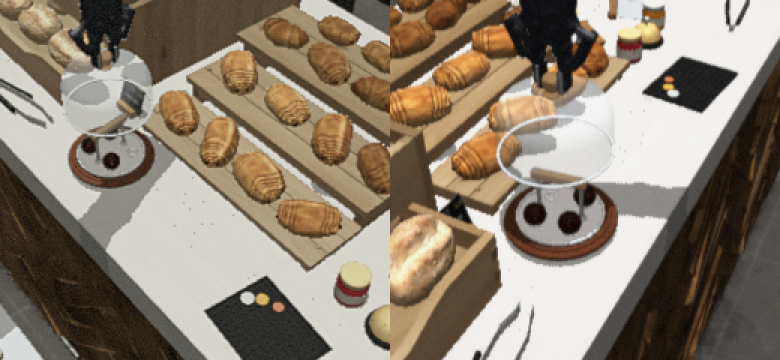

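The cover is lifted clear and hangs upright, and the three balls stay in the tray. I'll carry it to about (481,-95).

Emit:
apply_moves([
  [[-8,-1,0,0],[-24,-3,0,0],[-46,-5,0,0],[-70,-8,0,0],[-94,-11,0,0],[-118,-14,0,0],[-140,-17,0,0],[-155,-19,0,0]],
])

```text
t: 6.45
tcp_pos: [490.9, -3.7, 255.2]
tcp_rot: [0.0, 0.708, 0.706, -0.001]
force: [-0.2, 1.1, -3.1]
grip_width: 27.9
grasp_force: 59.3
```

Emit:
apply_moves([
  [[-20,-2,5,0],[-42,-5,15,0],[-62,-7,30,0],[-78,-9,45,0],[-89,-11,60,0],[-95,-11,75,0],[-95,-11,88,0],[-95,-11,98,0]],
])

```text
t: 7.25
tcp_pos: [479.9, -96.6, 156.5]
tcp_rot: [-0.0, 0.708, 0.706, -0.001]
force: [-1.6, -0.4, -2.5]
grip_width: 28.0
grasp_force: 59.3
```

Emit:
apply_moves([
  [[0,0,8,0],[0,0,16,0],[0,0,23,0],[0,0,29,0],[0,0,34,0],[0,0,38,0],[0,0,40,0],[0,0,40,0]],
])

```text
t: 8.05
tcp_pos: [480.9, -94.9, 117.1]
tcp_rot: [-0.0, 0.707, 0.707, -0.0]
force: [0.6, -0.4, -2.6]
grip_width: 28.2
grasp_force: 59.3
```

Emit:
apply_moves([
  [[0,0,2,0],[0,0,4,0],[0,0,5,0],[0,0,6,0],[0,0,7,0],[0,0,8,0],[0,0,9,0],[0,0,9.5,0]],
])

```text
t: 8.85
tcp_pos: [481.0, -94.9, 107.7]
tcp_rot: [-0.0, 0.707, 0.707, -0.0]
force: [-0.6, -0.6, -3.0]
grip_width: 27.9
grasp_force: 59.3
```

Emit:
apply_moves([
  [[0,0,0.5,0],[0,0,1,0],[0,0,1.5,0],[0,0,2,0],[0,0,2,0],[0,0,2,0],[0,0,2,0],[0,0,2,0]],
])

```text
t: 9.65
tcp_pos: [481.0, -95.0, 106.1]
tcp_rot: [0.0, 0.707, 0.707, 0.0]
force: [-1.8, -0.1, 5.3]
grip_width: 28.2
grasp_force: 59.9
```

The cover is on the counter: the force changed from -3 N to +5 N at the expected height. I'll release it.

Emit:
apply_moves([
  [[0,0,0,0],[0,0,0,0],[0,0,0,0],[0,0,0,0],[0,0,0,0],[0,0,0,0],[0,0,0,0],[0,0,0,0]],
], grip=0.3)

```text
t: 10.45
tcp_pos: [481.0, -95.0, 105.8]
tcp_rot: [-0.0, 0.707, 0.707, 0.0]
force: [0.7, -0.9, 0.3]
grip_width: 60.0
grasp_force: 0.0
```

Emit:
apply_moves([
  [[0,0,-5,0],[0,0,-18,0],[0,0,-40,0],[0,0,-65,0],[0,0,-95,0],[0,0,-120,0],[0,0,-135,0],[0,0,-140,0]],
], grip=0)

```text
t: 11.25
tcp_pos: [481.9, -95.1, 247.8]
tcp_rot: [0.001, 0.707, 0.707, 0.001]
force: [0.7, 0.3, -0.4]
grip_width: 85.5
grasp_force: 0.0
```

```bash
python3 - <<'E'
from h import *
ims=[]
s=env.get_state();print({k:np.round(s[k],2) for k in('t','tcp_pos','force','joint_pos')})
for cam,(x,y) in(('scene',(200,140)),('side',(180,160))):
    c=env.capture(cam);ims.append(cv2.resize(c['frame'][y:y+240,x:x+260,::-1],None,fx=1.5,fy=1.5,interpolation=3))
    P=cloud(c,np.ones((480,640),bool))
    # bar: z 88..112
    k=(np.hypot(P[:,0]-510,P[:,1]-156)<65)&(P[:,2]>86)&(P[:,2]<115);Q=P[k]
    print(cam,len(Q));
    if len(Q)>20: print(np.percentile(Q,[2,50,98],axis=0).round(1).tolist(),cv2.minAreaRect(Q[:,:2].astype(np.float32)))
    k=(abs(P[:,0]-475)<110)&(abs(P[:,1]+342)<120)&(P[:,2]>3)&(P[:,2]<15);Q=P[k]
    print('mat',len(Q),np.percentile(Q,[1,50,99],axis=0).round(1).tolist())
    for t in('tray','tray_grip','stand','change_mat','cover'):
        for q in env.trace(t,cam)[:1]:
            W=cloud(c,q['pixels']);print(t,round(q['confidence'],2),q['pixels'].sum(),np.percentile(W,[2,50,98],axis=0).round(1).tolist())
            if t=='change_mat':
                W=W[(W[:,2]>-5)&(W[:,2]<20)];print(cv2.minAreaRect(W[:,:2].astype(np.float32)))
cv2.imwrite('pics/c.png',np.hstack(ims))
E
```

```text
{'t': np.float64(11.25), 'tcp_pos': array([481.93, -95.14, 247.81]), 'force': array([ 0.75,  0.27, -0.41]), 'joint_pos': array([ 0.08,  0.38,  0.07,  1.93, -0.04,  0.83,  0.18])}
scene 169
[[461.8, 143.1, 90.5], [504.6, 151.8, 102.0], [549.6, 163.8, 107.9]] ((507.5251159667969, 152.7907257080078), (95.31597900390625, 22.126617431640625), 9.358185768127441)
mat 3040 [[397.2, -435.5, 3.1], [468.9, -348.9, 6.0], [546.3, -252.0, 11.7]]
tray 0.83 1198 [[442.9, 88.4, 19.0], [512.9, 150.7, 27.0], [578.0, 217.3, 105.5]]
tray_grip 0.62 1096 [[443.0, 89.5, 20.5], [511.6, 150.3, 27.0], [572.6, 205.3, 105.8]]
stand 0.85 535 [[418.8, 66.4, 13.0], [460.6, 103.3, 20.6], [565.2, 238.9, 26.3]]
change_mat 0.73 1079 [[442.0, 88.5, 20.5], [510.4, 148.8, 27.0], [571.2, 197.3, 105.6]]
((539.534423828125, 166.50003051757812), (183.64126586914062, 95.4922103881836), 52.5103645324707)
cover 0.58 3356 [[393.7, -179.8, 4.3], [454.0, -124.2, 89.6], [541.9, -32.6, 125.2]]
side 311
[[463.2, 148.0, 88.8], [505.3, 160.4, 101.6], [549.6, 168.5, 106.2]] ((506.897705078125, 158.95758056640625), (92.0056381225586, 17.4532470703125), 8.80737018585205)
mat 1096 [[401.5, -432.9, 3.2], [464.2, -345.8, 6.0], [543.3, -248.3, 11.4]]
tray 0.83 1722 [[443.4, 101.2, 22.5], [509.5, 160.4, 26.1], [572.8, 223.5, 104.9]]
tray_grip 0.75 1929 [[443.8, 97.2, 19.5], [509.4, 159.8, 26.2], [577.1, 223.8, 104.8]]
stand 0.9 1081 [[420.1, 85.3, -0.2], [464.9, 203.7, 20.3], [593.5, 245.0, 25.3]]
change_mat 0.6 1154 [[404.7, -431.1, 1.9], [465.7, -346.0, 5.9], [540.6, -253.0, 10.7]]
((475.67889404296875, -349.6193542480469), (193.10255432128906, 148.50363159179688), 82.35953521728516)
cover 0.86 3183 [[395.6, -138.9, 6.3], [460.4, -42.1, 80.4], [544.3, -6.6, 123.0]]
```

View pics/c.png

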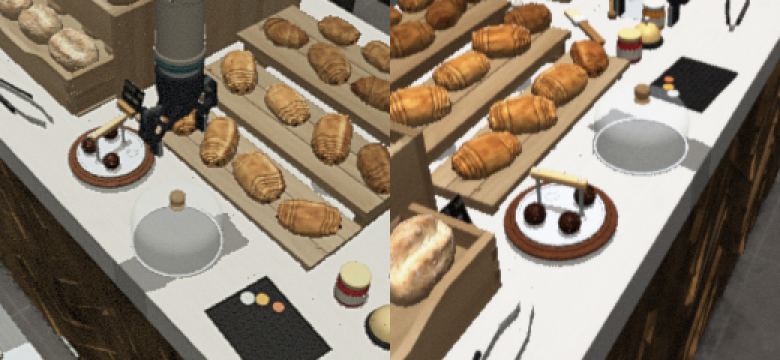

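The cover stands upright on the counter. The bar is centred at about (507,156), with its long axis 9° off world x. I'll move above it while turning about +81°.

Emit:
apply_moves([
  [[15,2,0,5],[50,5,0,12],[90,9,0,20],[130,13,0,28],[170,17,0,36],[208,21,0,44],[238,25,0,52],[251,26,0,60]],
])

```text
t: 12.65
tcp_pos: [506.9, 160.2, 245.5]
tcp_rot: [-0.001, 0.966, 0.258, 0.0]
force: [0.0, -0.3, -0.5]
grip_width: 85.5
grasp_force: 0.0
```

Emit:
apply_moves([
  [[0,0,0,7],[0,0,0,14],[0,0,0,19],[0,0,0,21],[0,0,0,21],[0,0,0,21],[0,0,0,21],[0,0,0,21]],
])

```text
t: 13.45
tcp_pos: [507.0, 155.9, 245.9]
tcp_rot: [-0.0, 0.997, 0.079, 0.0]
force: [-0.6, -0.4, 0.2]
grip_width: 85.1
grasp_force: 0.0
```

```bash
python3 - <<'E'
from h import *
from scipy.spatial.transform import Rotation as R
s=env.get_state();print({k:np.round(s[k],3) for k in('t','tcp_pos','tcp_rot','force','joint_pos')})
q=s['tcp_rot'];M=R.from_quat([q[1],q[2],q[3],q[0]]).as_matrix();print(M.round(3).tolist())
c=env.capture('wrist');cv2.imwrite('pics/w3.png',c['frame'][:,:,::-1])
P=wcloud(c,np.ones((480,640),bool))
k=(np.hypot(P[:,0]-507,P[:,1]-156)<65)&(P[:,2]>92)&(P[:,2]<114);Q=P[k]
print(len(Q),np.percentile(Q,[1,50,99],axis=0).round(1).tolist());r=cv2.minAreaRect(Q[:,:2].astype(np.float32));print(r)
print('rel tool',M.T@(np.r_[r[0],96]-s['tcp_pos']))
E
```

```text
{'t': np.float64(13.45), 'tcp_pos': array([507.038, 155.941, 245.856]), 'tcp_rot': array([-0.   ,  0.997,  0.079,  0.   ]), 'force': array([-0.592, -0.449,  0.229]), 'joint_pos': array([-0.634,  0.467,  0.413,  1.841, -0.236,  0.883, -1.522])}
[[0.988, 0.157, 0.0], [0.157, -0.988, 0.0], [0.0, -0.0, -1.0]]
1976 [[465.8, 146.3, 99.8], [512.0, 157.7, 103.2], [553.5, 168.5, 105.4]]
((509.29071044921875, 157.42523193359375), (90.7005844116211, 14.312243461608887), 7.746328353881836)
rel tool [  2.44742525  -1.08695761 149.85659127]
```

View pics/w3.png

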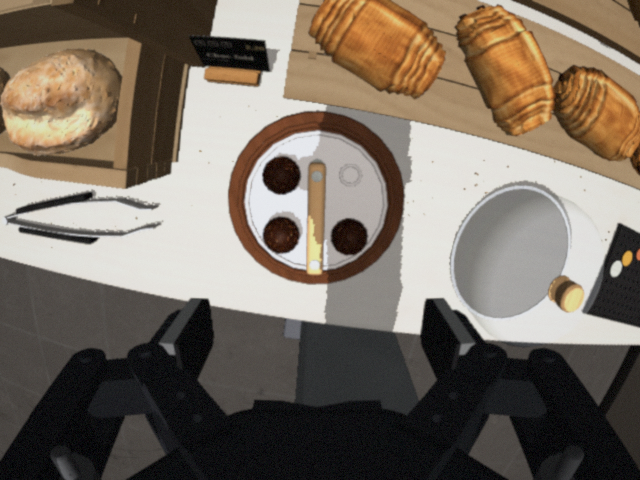

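The wrist picture shows the bar at (316,217), lying along the tool's x, with three balls seated and the empty pocket at (349,174). I'll make a small correction and lower.

Emit:
apply_moves([
  [[2,-1,10,1],[2,-1,35,1],[2,-1,65,1],[2,-1,95,1],[2,-1,120,1],[2,-1,140,1],[2,-1,152,1],[2,-1,158,1]],
], grip=0)

```text
t: 14.3
tcp_pos: [508.3, 157.1, 86.4]
tcp_rot: [0.0, 0.998, 0.07, -0.001]
force: [-1.1, -0.5, 0.5]
grip_width: 85.4
grasp_force: 0.0
```

Emit:
apply_moves([
  [[0,0,3,0],[0,0,6,0],[0,0,9,0],[0,0,10,0],[0,0,10,0],[0,0,10,0],[0,0,10,0],[0,0,10,0]],
])

```text
t: 15.1
tcp_pos: [508.9, 157.4, 78.0]
tcp_rot: [-0.0, 0.998, 0.07, 0.0]
force: [-0.2, 0.3, -0.4]
grip_width: 85.8
grasp_force: 0.0
```

```bash
python3 - <<'E'
from h import *
from scipy.spatial.transform import Rotation as R
s=env.get_state();print({k:np.round(s[k],3) for k in('t','tcp_pos','tcp_rot','force','grip_width')})
q=s['tcp_rot'];M=R.from_quat([q[1],q[2],q[3],q[0]]).as_matrix()
c=env.capture('wrist');cv2.imwrite('pics/w4.png',c['frame'][:,:,::-1])
P=wcloud(c,np.ones((480,640),bool))
k=(np.hypot(P[:,0]-507,P[:,1]-156)<70)&(P[:,2]>92)&(P[:,2]<108);Q=(P[k]-s['tcp_pos'])@M
Q=Q[abs(Q[:,1])<14]
for a in range(-60,61,10):
    g=Q[(Q[:,0]>a)&(Q[:,0]<=a+10)]
    if len(g)>8: print(a,len(g),np.percentile(g[:,1],[2,50,98]).round(1))
E
```

```text
{'t': np.float64(15.1), 'tcp_pos': array([508.943, 157.359,  77.968]), 'tcp_rot': array([-0.   ,  0.998,  0.07 ,  0.   ]), 'force': array([-0.2  ,  0.327, -0.359]), 'grip_width': np.float64(85.803)}
-40 242 [-7.   0.   6.7]
-30 638 [-7.2 -0.4  6.4]
-20 738 [-6.9 -0.4  6.6]
-10 801 [-6.7 -0.4  6.4]
0 900 [-6.5 -0.   6.9]
10 1004 [-6.8 -0.   6.7]
20 1122 [-6.9 -0.   6.8]
30 1198 [-6.7 -0.   6.8]
40 910 [-6.3  0.3  6.5]
```

View pics/w4.png

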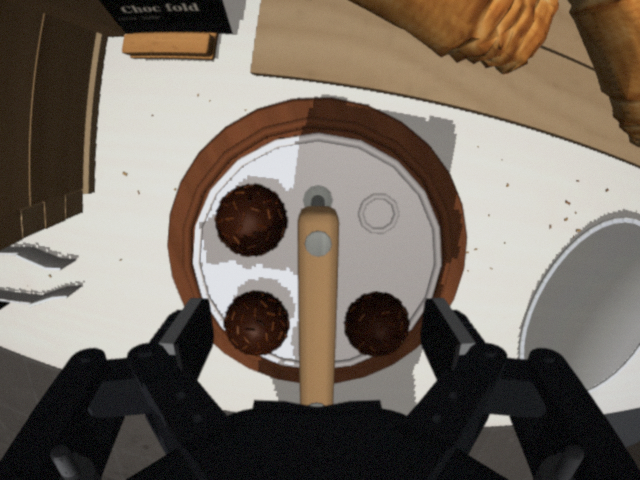

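The bar (318,310) is centred between the fingers and aligned with them, so I'll close.

Emit:
apply_moves([
  [[0,0,0,0],[0,0,0,0],[0,0,0,0],[0,0,0,0],[0,0,0,0],[0,0,0,0],[0,0,0,0],[0,0,0,0]],
], grip=1)

```text
t: 15.95
tcp_pos: [509.0, 157.3, 78.0]
tcp_rot: [-0.0, 0.998, 0.07, 0.0]
force: [-0.4, 0.1, 3.3]
grip_width: 12.9
grasp_force: 59.3
```

Emit:
apply_moves([
  [[0,0,-0.5,0],[0,0,-1.5,0],[0,0,-3,0],[0,0,-5,0],[0,0,-7.5,0],[0,0,-10,0],[0,0,-13,0],[0,0,-16,0]],
])

```text
t: 16.75
tcp_pos: [508.9, 157.4, 94.1]
tcp_rot: [-0.0, 0.998, 0.07, 0.0]
force: [-0.1, -0.5, -3.1]
grip_width: 12.9
grasp_force: 58.5
```

Emit:
apply_moves([
  [[0,0,-4,0],[0,0,-10,0],[0,0,-17,0],[0,0,-25,0],[0,0,-34,0],[0,0,-43,0],[0,0,-52,0],[0,0,-61,0]],
])

```text
t: 17.55
tcp_pos: [508.9, 157.4, 155.7]
tcp_rot: [-0.0, 0.998, 0.07, 0.0]
force: [-0.6, -0.6, -3.5]
grip_width: 12.8
grasp_force: 58.5
```

Emit:
apply_moves([
  [[0,0,-9,0],[0,0,-19,0],[0,0,-29,0],[0,0,-39,0],[0,0,-48,0],[0,0,-56,0],[0,0,-62,0],[0,0,-66,0]],
])

```text
t: 18.35
tcp_pos: [508.9, 157.4, 221.4]
tcp_rot: [-0.0, 0.998, 0.07, 0.0]
force: [0.5, -0.5, -3.7]
grip_width: 13.0
grasp_force: 58.5
```

Emit:
apply_moves([
  [[0,0,-3,0],[0,0,-5,0],[0,0,-6,0],[0,0,-6,0],[0,0,-6,0],[0,0,-6,0],[0,0,-6,0],[0,0,-6,0]],
])

```text
t: 19.15
tcp_pos: [508.8, 157.3, 226.7]
tcp_rot: [0.0, 0.998, 0.07, -0.0]
force: [0.6, 0.3, -4.1]
grip_width: 13.0
grasp_force: 58.5
```

```bash
python3 - <<'E'
from h import *
from scipy.spatial.transform import Rotation as R
s=env.get_state();print({k:np.round(s[k],3) for k in('t','tcp_pos','tcp_rot','joint_pos')})
q=s['tcp_rot'];M=R.from_quat([q[1],q[2],q[3],q[0]]).as_matrix();print(M.round(3).tolist())
ims=[]
for cam in('scene','side'):
    c=env.capture(cam);P=cloud(c,np.ones((480,640),bool))
    m=[q['pixels'] for q in env.trace('change_mat',cam)]
    W=[cloud(c,x) for x in m];W=[w for w in W if abs(np.median(w[:,1])+345)<60]
    if W:
        w=W[0];w=w[(w[:,2]>2)&(w[:,2]<14)][:,:2].astype(np.float32);print(cam,cv2.minAreaRect(w),w.mean(0))
    k=(np.hypot(P[:,0]-509,P[:,1]-157)<85)&(P[:,2]>140)&(P[:,2]<225);Q=P[k];f=Q[Q[:,2]<185]
    print(np.percentile(Q,[1,50,99],axis=0).round(1).tolist())
    A=np.linalg.lstsq(np.c_[f[:,:2],np.ones(len(f))],f[:,2],rcond=None)[0];print('plane',A,len(f))
    b=env.trace('ball_0',cam);print([(round(x['confidence'],2),np.median(cloud(c,x['pixels']),axis=0).round()) for x in b])
    ims.append(cv2.resize(c['frame'][110:370,180:440,::-1],None,fx=1.5,fy=1.5,interpolation=3))
cv2.imwrite('pics/d.png',np.hstack(ims))
E
```

```text
{'t': np.float64(19.15), 'tcp_pos': array([508.8  , 157.326, 226.737]), 'tcp_rot': array([ 0.   ,  0.998,  0.07 , -0.   ]), 'joint_pos': array([-0.631,  0.494,  0.411,  1.858, -0.257,  0.841, -1.522])}
[[0.99, 0.139, -0.0], [0.139, -0.99, -0.0], [-0.0, 0.0, -1.0]]
scene ((472.69586181640625, -343.7107238769531), (179.9281005859375, 141.43927001953125), 83.65906524658203) [ 469.6208  -347.91046]
[[439.2, 86.4, 169.8], [495.7, 147.6, 175.9], [575.2, 204.2, 215.6]]
plane [-4.76736882e-03 -9.33347060e-04  1.77521492e+02] 896
[(0.42, array([478., 110., 203.]))]
side ((473.4217529296875, -342.4665832519531), (182.7755889892578, 140.08731079101562), 83.90554809570312) [ 466.96838 -346.2756 ]
[[439.9, 95.1, 171.4], [499.9, 176.9, 175.4], [574.9, 226.3, 215.4]]
plane [-1.98509429e-03  3.65646156e-03  1.75115061e+02] 1409
[(0.81, array([469., 195., 199.])), (0.59, array([527., 201., 200.])), (0.47, array([474., 129., 199.])), (0.15, array([507., 161., 175.]))]
```

View pics/d.png

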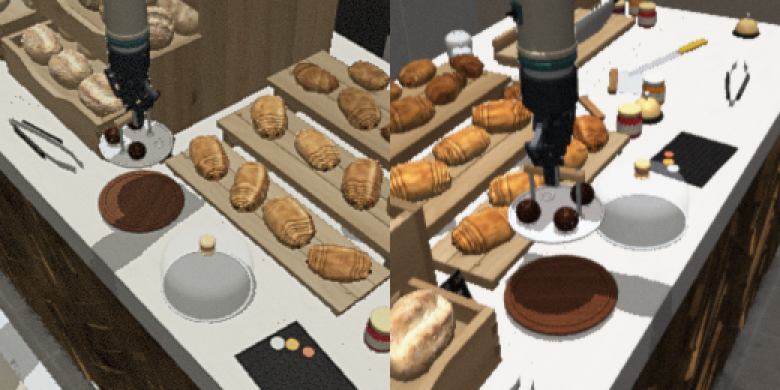

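The tray hangs level with its balls seated, with its underside at about 170 mm, well above the knob top at 130 mm. The mat centre is (473,-343). I'll carry it there smoothly.

Emit:
apply_moves([
  [[-0.6,3,0,0],[-2,10,0,0],[-5,22,0,0],[-8,39,0,0],[-13,60,0,0],[-18,84,0,0],[-23,109,0,0],[-29,134,0,0]],
])

```text
t: 20.25
tcp_pos: [498.4, 18.3, 227.0]
tcp_rot: [0.0, 0.998, 0.069, 0.0]
force: [0.8, -0.4, -3.5]
grip_width: 13.3
grasp_force: 58.5
```

Emit:
apply_moves([
  [[-5,25,0,0],[-11,50,0,0],[-16,75,0,0],[-21,100,0,0],[-27,125,0,0],[-32,150,0,0],[-38,175,0,0],[-43,200,0,0]],
])

```text
t: 21.05
tcp_pos: [482.8, -185.6, 226.9]
tcp_rot: [0.0, 0.998, 0.069, -0.0]
force: [-0.7, -0.6, -3.1]
grip_width: 13.0
grasp_force: 58.5
```

Emit:
apply_moves([
  [[-5,25,0,0],[-11,50,0,0],[-16,74,0,0],[-20,96,0,0],[-24,115,0,0],[-28,130,0,0],[-30,141,0,0],[-31,149,0,0]],
])

```text
t: 21.85
tcp_pos: [473.5, -336.3, 226.8]
tcp_rot: [-0.0, 0.998, 0.069, -0.0]
force: [0.5, 0.5, -3.3]
grip_width: 12.9
grasp_force: 58.5
```

Emit:
apply_moves([
  [[-1,4,2,0],[-2,6,6,0],[-2,7,12,0],[-2,7,19,0],[-2,7,26,0],[-2,7,33,0],[-2,7,39,0],[-2,7,43,0]],
])

```text
t: 22.65
tcp_pos: [472.9, -342.2, 183.0]
tcp_rot: [-0.0, 0.998, 0.07, -0.0]
force: [0.0, 0.8, -3.6]
grip_width: 13.1
grasp_force: 58.5
```

```bash
cat > m.py <<'E'
from h import *
s=env.get_state();print({k:np.round(s[k],3) for k in('t','tcp_pos','tcp_rot','force','qvel','joint_pos')})
x0,y0=s['tcp_pos'][:2];zt=s['tcp_pos'][2]-57
ims=[]
for cam in('scene','side'):
    c=env.capture(cam);P=cloud(c,np.ones((480,640),bool));H=np.hypot(P[:,0]-x0,P[:,1]-y0)<85
    f=P[H&(P[:,2]>zt-8)&(P[:,2]<zt+12)]
    A=np.linalg.lstsq(np.c_[f[:,:2]-[x0,y0],np.ones(len(f))],f[:,2],rcond=None)[0]
    print(cam,'tray',cv2.minEnclosingCircle(f[:,:2].astype(np.float32)),'plane',A.round(3),f[:,2].min())
    for t in env.trace('change_mat',cam)[:1]:
        w=cloud(c,t['pixels']);w=w[(w[:,2]>2)&(w[:,2]<14)][:,:2].astype(np.float32);print('mat',cv2.minAreaRect(w) if len(w)>9 else 0)
    print('balls',[(round(x['confidence'],2),np.median(cloud(c,x['pixels']),axis=0).round()) for x in env.trace('ball_0',cam)])
    if cam=='scene': u,v=280,230
    else: u,v=250,110
    ims.append(cv2.resize(c['frame'][v:v+200,u:u+200,::-1],None,fx=2,fy=2,interpolation=3))
cv2.imwrite('pics/e.png',np.hstack(ims))
c=env.capture('wrist');cv2.imwrite('pics/w5.png',c['frame'][:,:,::-1])
P=wcloud(c,np.ones((480,640),bool));f=P[(np.hypot(P[:,0]-x0,P[:,1]-y0)<85)&(P[:,2]>zt-8)&(P[:,2]<zt+14)]
print('wrist tray',cv2.minEnclosingCircle(f[:,:2].astype(np.float32)))
E
python3 m.py
```

```text
{'t': np.float64(22.65), 'tcp_pos': array([ 472.872, -342.196,  182.996]), 'tcp_rot': array([-0.   ,  0.998,  0.07 , -0.   ]), 'force': array([ 0.026,  0.815, -3.585]), 'qvel': array([ 0.017,  0.043, -0.02 ,  0.03 , -0.025, -0.08 ,  0.027]), 'joint_pos': array([ 0.338,  0.619,  0.38 ,  1.766, -0.3  ,  0.815, -0.569])}
scene tray ((470.5658874511719, -343.61566162109375), 72.20650482177734) plane [-5.00000e-03  2.00000e-03  1.30847e+02] 123.90242057090165
mat ((471.9725341796875, -343.08837890625), (182.32559204101562, 141.39459228515625), 83.44513702392578)
balls [(0.6, array([ 431., -319.,  160.])), (0.58, array([ 440., -384.,  160.])), (0.36, array([ 480., -303.,  156.]))]
side tray ((473.82598876953125, -342.0462951660156), 74.08169555664062) plane [1.00000e-03 3.00000e-03 1.31528e+02] 126.99978314688713
mat ((477.46405029296875, 230.12742614746094), (114.65288543701172, 21.683837890625), 22.758581161499023)
balls [(0.56, array([ 435., -303.,  154.])), (0.38, array([ 445., -367.,  156.]))]
wrist tray ((473.1695861816406, -342.58636474609375), 71.73375701904297)
```

View pics/e.png

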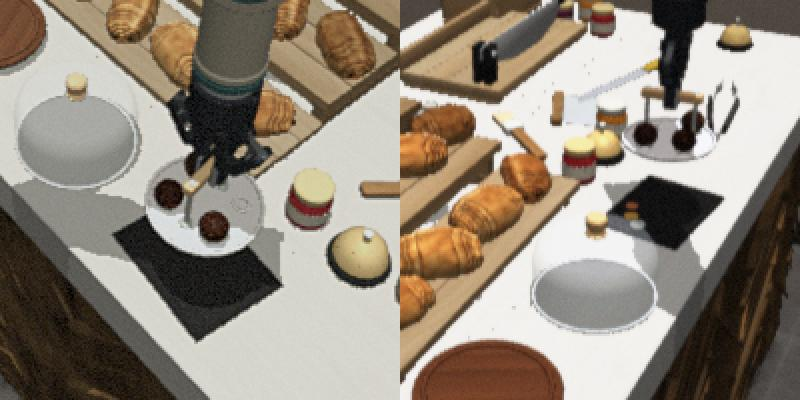

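The tray is level and centred at (473,-343), with three balls seated. Its underside is at about 125 mm, so I'll lower 17 mm and hold.

Emit:
apply_moves([
  [[0,0,2,0],[0,0,5,0],[0,0,8,0],[0,0,11,0],[0,0,14,0],[0,0,16,0],[0,0,17,0],[0,0,17,0]],
])

```text
t: 23.8
tcp_pos: [473.0, -342.5, 166.6]
tcp_rot: [-0.0, 0.998, 0.07, -0.0]
force: [0.2, -0.5, -3.1]
grip_width: 12.8
grasp_force: 58.5
```

Emit:
apply_moves([
  [[0,0,0,0],[0,0,0,0],[0,0,0,0],[0,0,0,0],[0,0,0,0],[0,0,0,0],[0,0,0,0],[0,0,0,0]],
])

```text
t: 24.6
tcp_pos: [473.1, -342.5, 166.8]
tcp_rot: [0.0, 0.998, 0.07, 0.0]
force: [-0.5, -0.2, -3.7]
grip_width: 13.3
grasp_force: 58.5
```

```bash
python3 m.py
```

```text
{'t': np.float64(24.6), 'tcp_pos': array([ 473.064, -342.515,  166.801]), 'tcp_rot': array([0.   , 0.998, 0.07 , 0.   ]), 'force': array([-0.495, -0.23 , -3.668]), 'qvel': array([-0.001,  0.001,  0.   , -0.001, -0.   , -0.001,  0.005]), 'joint_pos': array([ 0.346,  0.639,  0.369,  1.78 , -0.311,  0.78 , -0.559])}
scene tray ((469.79534912109375, -343.9892883300781), 72.07001495361328) plane [-1.00000e-03 -1.00000e-03  1.14646e+02] 107.94496671880961
mat ((472.0295104980469, -344.0889587402344), (180.46153259277344, 140.92100524902344), 83.58355712890625)
balls [(0.75, array([ 431., -320.,  143.])), (0.49, array([ 465., -355.,  115.])), (0.48, array([ 441., -384.,  142.])), (0.41, array([ 481., -303.,  138.]))]
side tray ((475.4820251464844, -339.9580078125), 74.50074768066406) plane [3.00000e-03 1.00000e-03 1.14881e+02] 109.47101653626623
mat ((472.3421936035156, -342.1500244140625), (182.82810974121094, 138.1110382080078), 83.90834045410156)
balls [(0.51, array([ 492., -296.,  137.])), (0.38, array([ 450., -368.,  140.]))]
wrist tray ((472.94537353515625, -342.28070068359375), 71.74459075927734)
```

View pics/w5.png

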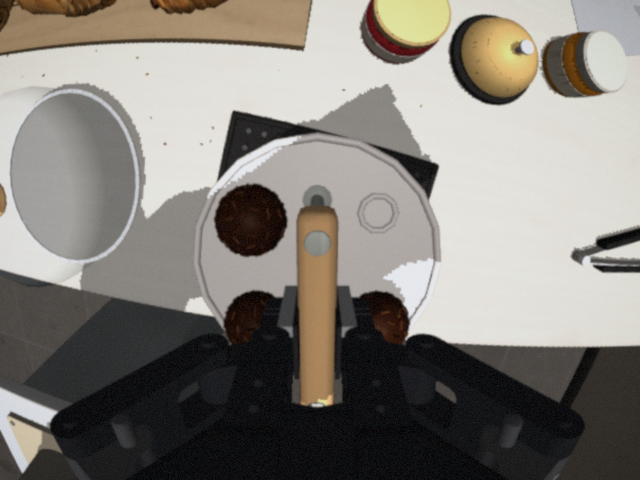

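The wrist picture shows all three balls in their pockets at (251,219), (256,322) and (380,318). The tray is level, still and centred, with its underside at about 108 mm. I'll hand the job in.

```bash
python3 -c "
from bench import env
print(env.job_done())"
```

```text
the job is handed in; nothing more can be done
None
```

I handed the job in at about 25 s: the cover stands upright on bare counter, and the tray is held level and still, centred over the change mat, its underside about 10 cm above the mat and all three rum balls in their pockets.

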